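Click the lamp module onto the microscope light base

ROBOT

A 6-joint arm with a two-finger parallel gripper is mounted at the origin on the work surface. World frame = base frame: x ahead of the robot, y to its left, z up, the work surface at z = 0. Lengths are in mm, angles in rad, forces in N, time in s.
With the tool pointing down it reaches from about 325 to 925 mm from the base axis. Payload 3.1 kg.
Tool frame: the origin (TCP) lies at the very end of the fingers, on their centre line; the grasp point (between the pads) lies 19 mm behind it (arm.grip_point_offset is the distance from the TCP to the grasp point, in mm); x points along the fingers, y is the direction in which the jaws open and shut, and the axes are right-handed (so a half turn about x gives the same grasp; the last joint's range is limited). The gripper opens to 85 mm and grips with 20 to 120 N. Pads are 22 mm wide; open, the fingers measure 114 mm over their backs; the gripper's body (76 mm by 85 mm) begins 54 mm behind the grasp point. The pads swing forward as they close: fully open they stand 13 mm farther back than shut.
Start: joints at [-1.253, 0.217, 1.613, -0, 1.311, -0.112], TCP at [260.452, -568.158, 231.3] pointing down, gripper open.
Joint ranges: [-2.75, 2.75], [-0.78, 2.1], [0.31, 2.55], [-1.13, 4.27], [0.13, 2.63], [-2.58, 2.58]. Speed limits (rad/s): [2.79, 2.79, 3.14, 3.14, 3.14, 3.14].

INTERFACE

Orientations are given as a unit quaternion [w, x, y, z].
In Python, from plant import sense, get_image, camera_params, sign_off, arm gives the robot as it stands.
- The arm moves only by the tool play_rows, never from a script. Its argument "rows" is a list of rows, each an object of numbers: "dx", "dy", "dz": the shift along the tool's x, y, z in units of 40 mm (1.0 is 40 mm); "spin": the turn about the tool's x in units of 6 degrees (1.0 is 6 degrees); "claw": the opening, from 0 (shut) to 1 (fully open). A call has 1 to 8 rows; each row is the pose to reach, as a shift and turn from the pose measured when the call began, along the tool's axes at that moment; what a row does not reach only later rows make up. A row lasts 1/8 s, in which the tool goes at most 62.5 mm and 10.7 degrees, less where a joint would pass 70% of its speed; a pose out of reach is approached as far as the arm can. A call with a gripper value outside its range is refused whole. The fingers move at their own pace and stop on an object; "newtons" is the grip in N (left out, the last holds). Time passes only in rows, so rows that repeat a pose let the fingers close. It gives the time, the measured TCP pose, the force and the opening at its end, in the units of the state.
- sense(): the state, without advancing time (a new reading comes with each control period).
- get_image(name): name is "scene" or "top" or "wrist"; returns the picture (400x640x3 uint8, red, green, blue); there is no depth.
- camera_params(name): a dict with "fx", "fy", "cx", "cy" (pixels), "R" (3x3) and "t" (3): a world point X has camera coordinates R X + t. Camera axes: x right, y down, z forward; pixel columns grow to the right and rows downward; lengths in mm; the calibration is good to about 2 mm. A picture is of the moment at which its call begins: read the wrist's pose just before it. camera_params takes no time and is no camera call; for the wrist camera it gives the pose at the moment of the call.
- sign_off(): hands the job in, once; it reports no verdict.
The state is a dict: "time": time; "joint_pos": joint angles; "qvel": joint speeds; "joint_efforts": joint torques, N m; "ee_pos": TCP position; "tool_rot": TCP orientation; "wrist_force": force on the tool from outside, world axes, zero at the start; "ft_torque": the same for the moment, N m; "grip_width": finger opening in mm.
Only numpy, scipy, OpenCV 4.12 (cv2) and the standard library are available. Lean on these libraries where they do the work, as an engineer would, in place of code of your own. Each camera call takes 0.05 s, during which the arm holds its last target. There are 200 camera calls.

TASK

Fit the lamp to the microscope's light base: take the lamp module with the narrow, tapered foot, set it down on the open end of the base's slide rail with the tapered end towards the base, and slide it fully home until the sprung rollers snap in behind its foot. Let go of it, and leave the spare module with the wide square foot where it stands.

Things in the scene. Friction and masses are not known exactly. Their poses are not given: they have to be found in the camera images.
- lamp_grip (a point): Lamp module to fit: black upright block 54 (x) x 40 (y) mm, grey ribs on top, on an aluminium foot 70 x 60 x 8 mm whose front 20 mm (+x) tapers to 36 wide; 84 mm tall, about 0.3 kg, upright on the table. Point: on its centre line 50 mm above the underside, a good height to grip across y (40 mm). x points to the tapered end, on the side of the small round lens; z up.
- rail_mouth (a point): Rail fixed to a white box (the light base). Point: mid-line of its smooth flat deck's open end, on the deck (12 mm above table, 104 wide, begins 40 mm behind). x along the rail to the base, z up. From 30 mm ahead flared guides narrow 108 to 66 mm; from 90 mm lips 12 mm up (tops to 24) overhang the foot, which slides in flat; stop at 166. Seated, lamp_grip is 131 mm ahead, 50 mm above this point.
- detent (a joint): Outward travel (m) of the left of two brass sprung rollers, 16 mm wide, at both sides of the rail 90 mm ahead of rail_mouth: 0 fully out, about 0.005 while the foot slides past (the two then resist with 3 to 9 N), below 0.003 again once snapped in behind the foot's rear corners.
- spare_grip (a point): Spare module, to be left alone: the same black block on a square-cornered foot 70 x 84 x 8 mm, too wide for the rail. Point: on its centre line 50 mm above the underside; x to its lens side, z up.
Mind the look-alikes: they are no part of the job. Leave any pink or purple look-alike of the part that bears lamp_grip alone.

How it is judged (in metres and radians):
At the end, for the whole second after the job is handed in: The lamp module sits on the rail, tapered end forward, its grip point 125 to 140 mm ahead of rail_mouth, within 10 mm sideways and in height of its seated place and within 10 degrees of the rail, with the roller snapped back in behind it (detent below 3 mm), at rest (x of lamp_grip in the frame of rail_mouth between 0.125 and 0.14 m and y of lamp_grip in the frame of rail_mouth between -0.01 and 0.01 m and z of lamp_grip in the frame of rail_mouth between 0.04 and 0.06 m and angle between the x axis of lamp_grip and the x axis of rail_mouth, either way round below 0.175 rad and x of rail_mouth in the frame of lamp_grip below -0.1 m and value of joint detent below 0.003 m and linear speed of lamp below 0.02 m/s); the robot touches nothing.
It fails at once if the spare module is moved by more than 30 mm (distance of spare_grip from where it was at the start of the episode above 0.03 m).
It also fails if it takes over 45 s, if anything falls off the work surface, if the arm or the gripper's body presses on something with over 40 N, if the wrist force passes 120 N, or if a joint passes its speed limit or range.

## Working session

There is one attempt and no reset: what is moved stays moved. The work goes in short steps, Python scripts to look and compute and a tool call to move; the robot and the scene stay as the last step left them, time stands still between calls to the robot, and variables do not carry over. Pictures are saved under pics/ and viewed, about 8 in all and at most 12, crops included, and the job is handed in when it is done.

Besides the shell and the picture viewer there is one more tool, called after "Emit:" by a JSON object that holds its "op" and its "data", one argument or row to a line. play_rows: Moves the arm, as the interface text tells. Its arguments: {"type":"object","properties":{"rows":{"type":"array","items":{"type":"object","properties":{"dx":{"type":"number"},"dy":{"type":"number"},"dz":{"type":"number"},"spin":{"type":"number"},"claw":{"type":"number"}}}},"newtons":{"type":"number"}},"required":["rows"]}

```bash
mkdir -p pics
cat > h.py <<'E'
import numpy as np, cv2
from plant import sense, get_image, camera_params, sign_off, arm
def snap(n,f):
    im=get_image(n); cv2.imwrite('pics/'+f,im[:,:,::-1]); return im
def ray(c,u,v,z):
    R=np.array(c['R']);t=np.array(c['t']);o=-R.T@t
    d=R.T@np.array([(u-c['cx'])/c['fx'],(v-c['cy'])/c['fy'],1]); return o+d*(z-o[2])/d[2]
def proj(c,X):
    p=np.array(c['R'])@np.array(X)+np.array(c['t']); return p[0]/p[2]*c['fx']+c['cx'],p[1]/p[2]*c['fy']+c['cy']
E
python3 - <<'E'
from h import *
snap('top','t0.png');snap('scene','s0.png')
for n in('top','scene'):
    c=camera_params(n);print(n,-np.array(c['R']).T@np.array(c['t']),c['fx'])
s=sense();print(s['time'],s['ee_pos'],s['tool_rot'],s['grip_width'])
E
```

```text
top [428.7147381  -68.20480704 933.18959363] 455.73203130503435
scene [962.14606744  94.36887179 726.13663762] 378.07385292544336
0.1 [ 260.22405955 -567.40829437  230.06727025] [-0.15001483 -0.69075522 -0.15159075  0.69092186] 85.2287482211454
```

View pics/t0.png

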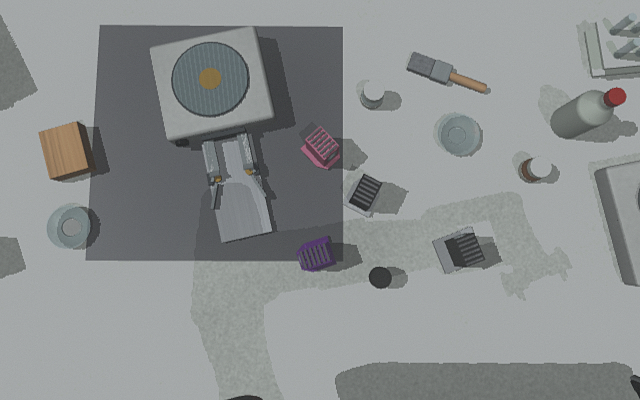

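View pics/s0.png

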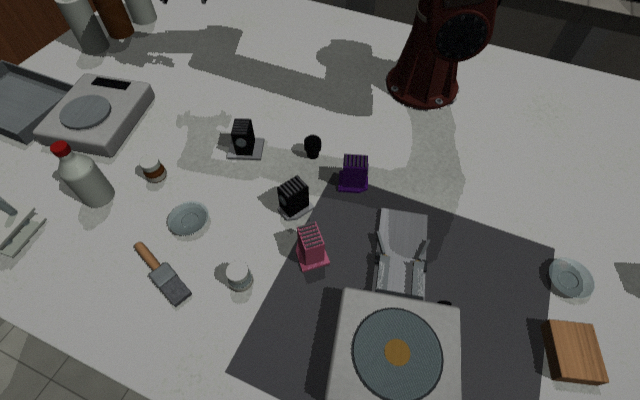

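Two black modules are visible at top (365,193) and (460,250), and the rail mouth is near (245,240). Next I'll zoom in on both and on the rail.

Run:
```python
import cv2,numpy as np
t=cv2.imread('pics/t0.png');s=cv2.imread('pics/s0.png')
f=lambda i,x,y,w,h,W,H:cv2.resize(i[y:y+h,x:x+w],(W,H),interpolation=cv2.INTER_CUBIC)
a=f(t,335,160,80,60,400,300);b=f(t,425,215,80,60,400,300)
c=f(s,260,165,80,60,400,300);d=f(s,205,110,80,60,400,300)
cv2.imwrite('pics/z1.png',np.vstack([np.hstack([a,b]),np.hstack([c,d])]))
cv2.imwrite('pics/z2.png',f(t,160,120,130,130,600,600))
```

```text
(no output)
```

View pics/z1.png

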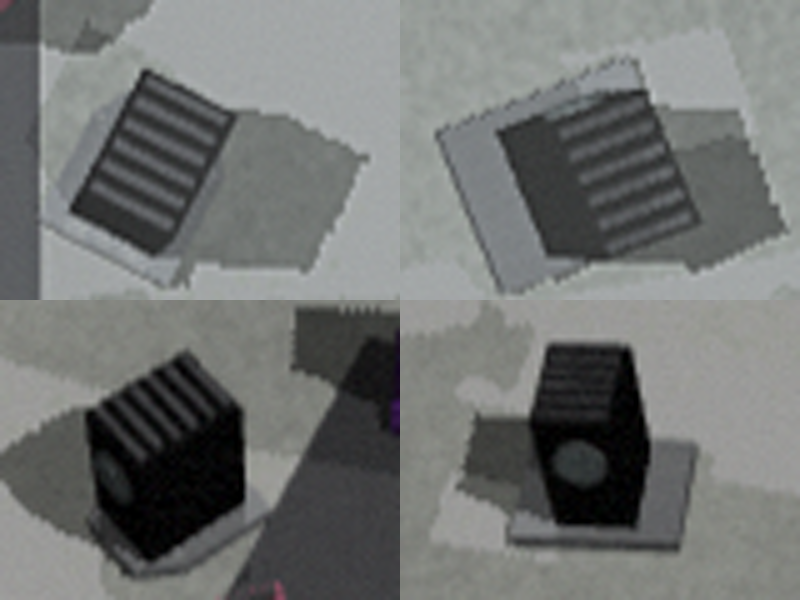

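View pics/z2.png

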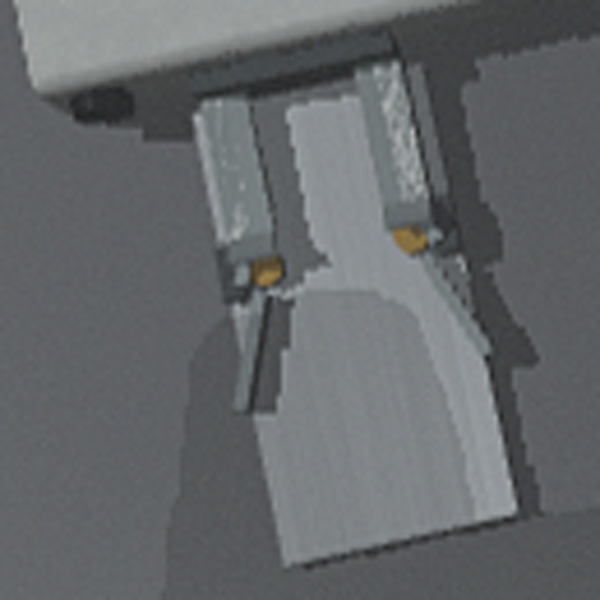

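Only the module at (365,193) has the tapered foot, and its lens faces up-right in the top view. The spare is at (460,250). The visible deck edge runs (222,243)-(272,231), and that is the -40 mm end. The rollers are at about (218,178) and (249,172).

```bash
cat > m.py <<'E'
from h import *
from scipy.optimize import least_squares
c=camera_params('top');s=camera_params('scene')
A=lambda u,v:(335+u/5,160+v/5)
P=[ray(c,*A(*p),84)[:2] for p in[(145,70),(235,118),(160,255),(70,210)]]
print(np.round(P,1)); ctr=np.mean(P,0);d=(P[0]+P[1]-P[2]-P[3]);print('lamp top',ctr,np.degrees(np.arctan2(d[1],d[0])),np.linalg.norm(P[0]-P[1]),np.linalg.norm(d)/2)
Q=[ray(c,*A(*p),8)[:2] for p in[(40,215),(172,287)]];e=Q[1]-Q[0];print('foot rear',Q,np.linalg.norm(e),np.degrees(np.arctan2(e[1],e[0]))+90)
B=lambda u,v:(160+u/4.615,120+v/4.615)
E=[ray(c,*B(*p),12)[:2] for p in[(287,567),(517,513)]];e=E[0]-E[1];a=np.arctan2(e[1],e[0])-np.pi/2
print('edge',E,np.linalg.norm(e),np.degrees(a))
ro=[ray(c,*B(*p),24)[:2] for p in[(268,270),(411,238)]];print('rollers',ro,np.linalg.norm(ro[0]-ro[1]))
m=np.mean(ro,0)-np.mean(E,0);print('axis',np.linalg.norm(m),np.degrees(np.arctan2(m[1],m[0])),'mouth',np.mean(E,0)+m/np.linalg.norm(m)*40)
# box top height: near edge corner seen in both views (orange disc centre on top)
f=lambda X:np.r_[np.array(proj(c,X))-(210,78),np.array(proj(s,X))-(398,352)]
r=least_squares(f,[600,0,80]);print('disc',r.x,r.fun)
E
python3 m.py; python3 -c "
from h import *
snap('wrist','w0.png')"
```

```text
[[ 573.6 -146.1]
 [ 555.4 -179.9]
 [ 503.5 -151.3]
 [ 520.3 -117.6]]
lamp top [ 538.18070909 -148.74335147] -28.500585834629824 38.406775745659886 59.86500571216185
foot rear [array([ 526.37504358, -109.79180498]), array([ 497.10227048, -163.52425025])] 61.18881367497882 -28.581003130563573
edge [array([444.50128732, 133.27136173]), array([468.30493656,  33.62658554])] 102.44849993175983 13.435316314056932
rollers [array([573.32928595, 142.5700618 ]), array([587.75550453,  80.56077906])] 63.665272544774545
axis 127.28352697389457 12.761676280829194 mouth [495.41500492  92.28482144]
disc [769.74316935 157.21219884  58.03830077] [-0.31094791  0.06776766 -0.26907162 -0.01700934]
```

```bash
cat >> h.py <<'E'
from scipy.spatial.transform import Rotation as Ro
def goto(p,head=None):
    "rows units from present pose to TCP p, with tool y axis normal to heading (deg)"
    s=sense();q=s['tool_rot'];R=Ro.from_quat([q[1],q[2],q[3],q[0]]).as_matrix()
    d=R.T@(np.array(p)-s['ee_pos'])/40
    yh=np.degrees(np.arctan2(R[1,1],R[0,1]))
    out='t %.2f ee %s jaw %.1f tilt %s d %s'%(s['time'],np.round(s['ee_pos'],1),yh,np.round(R[:,0],3),np.round(d,3))
    if head is not None:
        k=(head+90-yh+90)%180-90; out+=' spin %.2f (yaw %.1f)'%(-k/6,k)
    print(out,'j6 %.2f j1 %.2f'%(s['joint_pos'][5],s['joint_pos'][0]),'F',np.round(s['wrist_force'],1),'w %.1f'%s['grip_width'])
E
python3 -c "
from h import *
goto([541.5,-151.5,180],-28.5)
print(arm if not hasattr(arm,'__dict__') else vars(arm))
"
```

```text
t 0.15 ee [ 260.2 -567.5  230.3] jaw -65.4 tilt [-0.001  0.002 -1.   ] d [  1.271  -6.523 -10.726] spin 8.85 (yaw -53.1) j6 -0.11 j1 -1.25 F [-0.5  0.4 -0.1] w 85.4
{}
```

View pics/w0.png

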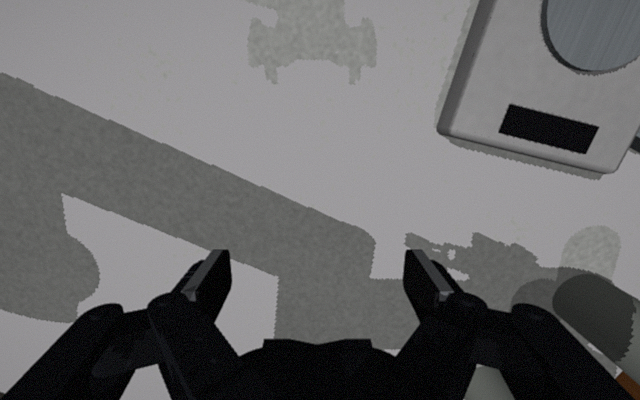

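The wrist view shows only bare table and shadows, with nothing relevant. I'll move to above the lamp, passing well over the spare.

Emit:
{"op": "play_rows", "data": {
  "rows": [
    {"dx":0,"dy":-0.8,"dz":-1.2,"spin":1.4,"claw":1},
    {"dx":0,"dy":-1.6,"dz":-2.6,"spin":2.9,"claw":1},
    {"dx":0,"dy":-2.4,"dz":-4,"spin":4.4,"claw":1},
    {"dx":0.1,"dy":-3.2,"dz":-5.3,"spin":5.9,"claw":1},
    {"dx":0.2,"dy":-4,"dz":-6.6,"spin":7.4,"claw":1},
    {"dx":0.3,"dy":-4.8,"dz":-7.9,"spin":8.8,"claw":1},
    {"dx":0.4,"dy":-5.6,"dz":-9.2,"spin":8.8,"claw":1},
    {"dx":0.5,"dy":-6.4,"dz":-10.5,"spin":8.8,"claw":1}
  ]
}}

```text
time: 1.15
ee_pos: [536.0, -157.9, 210.5]
tool_rot: [0.173, -0.686, 0.172, 0.686]
wrist_force: [1.0, -0.9, 0.6]
grip_width: 85.2
```

Emit:
{"op": "play_rows", "data": {
  "rows": [
    {"dx":0,"claw":1},
    {"dx":0,"claw":1}
  ]
}}

```text
$.rows[0]: bad value
```

```bash
python3 -c "
from h import *
c=camera_params('wrist');snap('wrist','w1.png')
print(-np.array(c['R']).T@np.array(c['t']))
goto([541.5,-151.5,180],-28.5)
for z in (84,50,8):print(z,proj(c,[541.5,-151.5,z]))
"
```

```text
[ 600.39864037 -191.91925304  353.16861429]
t 1.20 ee [ 539.2 -151.1  210. ] jaw -117.9 tilt [ 0.002  0.008 -1.   ] d [ 0.75  -0.012 -0.058] spin 0.10 (yaw -0.6) j6 1.65 j1 -0.40 F [1.4 2.9 0.1] w 85.2
84 (np.float64(309.1866533031845), np.float64(188.51330691032257))
50 (np.float64(310.0540609843533), np.float64(180.31144953195877))
8 (np.float64(310.90344196092997), np.float64(172.28004540559698))
```

View pics/w1.png

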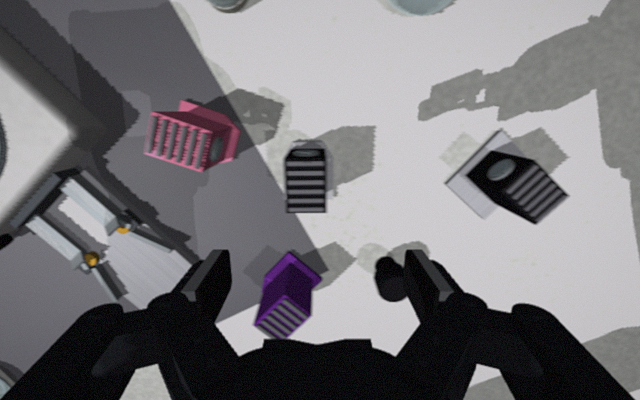

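The wrist view shows the lamp centred near (306,185), upright in the image, with the lens at the top and forward. That matches the prediction of (309,188). The purple and pink look-alikes are clear of the fingers, so I'll go down.

Emit:
{"op": "play_rows", "data": {
  "rows": [
    {"dx":1.2,"dy":-0.05,"dz":-0.1,"spin":0.1,"claw":1},
    {"dx":2.4,"dy":-0.05,"dz":-0.1,"spin":0.1,"claw":1},
    {"dx":3.5,"dy":-0.05,"dz":-0.1,"spin":0.1,"claw":1},
    {"dx":4.2,"dy":-0.05,"dz":-0.1,"spin":0.1,"claw":1},
    {"dx":4.45,"dy":-0.05,"dz":-0.1,"spin":0.1,"claw":1},
    {"dx":4.45,"dy":-0.05,"dz":-0.1,"spin":0.1,"claw":1}
  ]
}}

```text
time: 1.95
ee_pos: [543.7, -149.7, 31.7]
tool_rot: [0.177, -0.685, 0.171, 0.686]
wrist_force: [-0.3, 0.2, -0.1]
grip_width: 85.5
```

Emit:
{"op": "play_rows", "data": {
  "newtons": 40,
  "rows": [
    {"dx":0,"dy":0,"dz":0,"spin":0,"claw":0},
    {"dx":0,"dy":0,"dz":0,"spin":0,"claw":0},
    {"dx":0,"dy":0,"dz":0,"spin":0,"claw":0},
    {"dx":0,"dy":0,"dz":0,"spin":0,"claw":0},
    {"dx":0,"dy":0,"dz":0,"spin":0,"claw":0},
    {"dx":0,"dy":0,"dz":0,"spin":0,"claw":0},
    {"dx":0,"dy":0,"dz":0,"spin":0,"claw":0},
    {"dx":0,"dy":0,"dz":0,"spin":0,"claw":0}
  ]
}}

```text
time: 2.95
ee_pos: [544.9, -150.5, 33.3]
tool_rot: [-0.177, 0.686, -0.171, -0.685]
wrist_force: [-0.6, -0.1, 6.0]
grip_width: 39.9
```

```bash
python3 -c "
from h import *
goto([494.5,92,130],13.1)
"
```

```text
t 2.95 ee [ 544.9 -150.5   33.3] jaw -118.5 tilt [ 0.004  0.007 -1.   ] d [-2.378 -4.744  4.001] spin -6.93 (yaw 41.6) j6 1.66 j1 -0.40 F [-0.6 -0.1  6. ] w 39.9
```

Gripped at 39.9 mm, with the force at 6 N. I'll lift, carry it to above the mouth and turn it.

Emit:
{"op": "play_rows", "data": {
  "rows": [
    {"dx":-0.6,"dy":0,"dz":0,"spin":0,"claw":0},
    {"dx":-1.4,"dy":0,"dz":0,"spin":0,"claw":0},
    {"dx":-2.2,"dy":-0.1,"dz":0.1,"spin":0,"claw":0},
    {"dx":-2.7,"dy":-0.7,"dz":0.5,"spin":-0.6,"claw":0},
    {"dx":-2.7,"dy":-1.5,"dz":1.2,"spin":-1.8,"claw":0},
    {"dx":-2.7,"dy":-2.4,"dz":2.0,"spin":-3.2,"claw":0},
    {"dx":-2.7,"dy":-3.3,"dz":2.8,"spin":-4.6,"claw":0},
    {"dx":-2.7,"dy":-4.1,"dz":3.5,"spin":-6.0,"claw":0}
  ]
}}

```text
time: 3.95
ee_pos: [498.0, 61.4, 141.5]
tool_rot: [0.045, 0.706, 0.051, -0.705]
wrist_force: [0.4, -0.7, -2.2]
grip_width: 39.6
```

```bash
python3 -c "
from h import *
goto([494.5,92,130],13.1)
"
```

```text
t 3.95 ee [498.   61.4 141.5] jaw -82.2 tilt [ 0.001  0.008 -1.   ] d [ 0.294 -0.767 -0.017] spin -0.89 (yaw 5.3) j6 1.41 j1 -0.02 F [ 0.4 -0.7 -2.2] w 39.6
```

Emit:
{"op": "play_rows", "data": {
  "rows": [
    {"dx":0,"dy":-0.4,"dz":0,"spin":-0.5,"claw":0},
    {"dx":0,"dy":-0.77,"dz":-0.02,"spin":-0.9,"claw":0},
    {"dx":0,"dy":-0.77,"dz":-0.02,"spin":-0.9,"claw":0},
    {"dx":0,"dy":-0.77,"dz":-0.02,"spin":-0.9,"claw":0},
    {"dx":0,"dy":-0.77,"dz":-0.02,"spin":-0.9,"claw":0}
  ]
}}

```text
time: 4.58
ee_pos: [494.9, 91.1, 141.8]
tool_rot: [0.078, 0.703, 0.083, -0.702]
wrist_force: [-0.5, -0.4, -2.9]
grip_width: 39.3
```

```bash
python3 -c "
from h import *
goto([494.5,92,130],13.1)
c=camera_params('wrist');snap('wrist','w2.png')
a=np.radians(13.1);h=np.array([np.cos(a),np.sin(a)]);n=np.array([-h[1],h[0]]);M=np.array([494.5,92])
for x,y,z in [(90,31,22),(90,-31,22),(90,0,12),(166,0,12),(-40,0,12)]:print(x,y,z,np.round(proj(c,[*(M+x*h+y*n),z])))
"
```

```text
t 4.58 ee [494.9  91.1 141.8] jaw -76.9 tilt [ 0.002  0.008 -1.   ] d [ 0.295 -0.022  0.006] spin -0.00 (yaw 0.0) j6 1.38 j1 0.04 F [-0.5 -0.4 -2.9] w 39.3
90 31 22 [281.  91.]
90 -31 22 [355.  91.]
90 0 12 [318.  91.]
166 0 12 [318. -10.]
-40 0 12 [318. 230.]
```

View pics/w2.png

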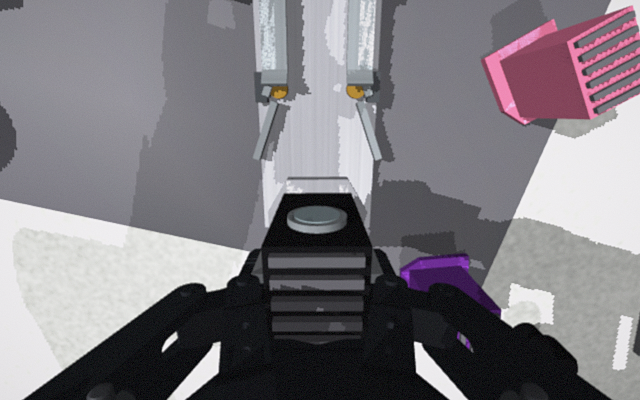

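The rollers show at (279,91) and (355,91), with a midpoint of 317 against a predicted 318. The rail runs vertical in the image and the lamp is on its centre line. I'll lower it onto the deck.

Emit:
{"op": "play_rows", "data": {
  "rows": [
    {"dx":0.8,"dy":-0.02,"dz":0,"spin":0,"claw":0},
    {"dx":1.6,"dy":-0.02,"dz":0,"spin":0,"claw":0},
    {"dx":2.1,"dy":-0.02,"dz":0,"spin":0,"claw":0},
    {"dx":2.3,"dy":-0.02,"dz":0,"spin":0,"claw":0},
    {"dx":2.36,"dy":-0.02,"dz":0,"spin":0,"claw":0},
    {"dx":2.4,"dy":-0.02,"dz":0,"spin":0,"claw":0},
    {"dx":2.4,"dy":-0.02,"dz":0,"spin":0,"claw":0}
  ]
}}

```text
time: 5.5
ee_pos: [495.6, 92.8, 46.6]
tool_rot: [0.078, 0.704, 0.083, -0.701]
wrist_force: [0.5, 0.9, -3.0]
grip_width: 40.1
```

```bash
python3 -c "
from h import *
goto([494.5,92,45.3],13.1)
"
```

```text
t 5.50 ee [495.6  92.8  46.6] jaw -76.9 tilt [ 0.003  0.008 -1.   ] d [0.033 0.013 0.032] spin -0.00 (yaw 0.0) j6 1.38 j1 0.04 F [ 0.5  0.9 -3. ] w 40.1
```

Not in contact yet (Fz is -3, just the weight). I'll ease down until it touches.

Emit:
{"op": "play_rows", "data": {
  "rows": [
    {"dx":0.04,"dy":0.01,"dz":0.02,"spin":0,"claw":0},
    {"dx":0.07,"dy":0.01,"dz":0.02,"spin":0,"claw":0},
    {"dx":0.07,"dy":0.01,"dz":0.02,"spin":0,"claw":0}
  ]
}}

```text
time: 5.88
ee_pos: [495.7, 92.2, 45.3]
tool_rot: [0.078, 0.704, 0.083, -0.701]
wrist_force: [-2.7, 0.8, 5.6]
grip_width: 39.6
```

Contact: Fz is +5.6. I'll slide forward in stages.

Emit:
{"op": "play_rows", "data": {
  "rows": [
    {"dx":0,"dy":0,"dz":-0.3,"spin":0,"claw":0},
    {"dx":0,"dy":0,"dz":-0.6,"spin":0,"claw":0},
    {"dx":0,"dy":0,"dz":-0.9,"spin":0,"claw":0},
    {"dx":0,"dy":0,"dz":-1.15,"spin":0,"claw":0},
    {"dx":0,"dy":0,"dz":-1.15,"spin":0,"claw":0}
  ]
}}

```text
time: 6.5
ee_pos: [541.6, 102.8, 45.5]
tool_rot: [0.078, 0.704, 0.083, -0.7]
wrist_force: [-0.4, 0.3, -2.8]
grip_width: 39.6
```

```bash
python3 -c "
from h import *
a=np.radians(13.1)
goto([494.5+131*np.cos(a),92+131*np.sin(a),45.3],13.1)
c=camera_params('wrist');im=snap('wrist','w3.png')
"
```

```text
t 6.50 ee [541.6 102.8  45.5] jaw -76.9 tilt [ 0.005  0.008 -1.   ] d [ 0.018 -0.003 -2.066] spin 0.00 (yaw -0.0) j6 1.39 j1 0.06 F [-0.4  0.3 -2.8] w 39.6
```

View pics/w3.png

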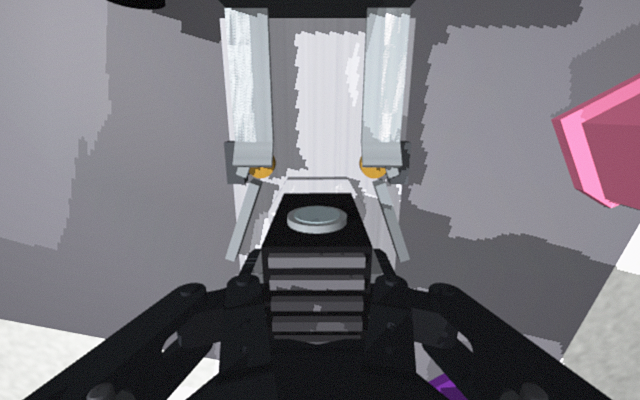

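The tapered nose is centred between the rollers, (262,170) and (373,170), with the lamp at about 319. I'll continue with light down pressure.

Emit:
{"op": "play_rows", "data": {
  "rows": [
    {"dx":0.03,"dy":0,"dz":-0.3,"spin":0,"claw":0},
    {"dx":0.03,"dy":0,"dz":-0.6,"spin":0,"claw":0},
    {"dx":0.03,"dy":0,"dz":-0.8,"spin":0,"claw":0},
    {"dx":0.03,"dy":0,"dz":-1.0,"spin":0,"claw":0},
    {"dx":0.03,"dy":0,"dz":-1.2,"spin":0,"claw":0}
  ]
}}

```text
time: 7.18
ee_pos: [585.9, 113.4, 45.3]
tool_rot: [-0.078, -0.702, -0.083, 0.703]
wrist_force: [-6.0, -0.2, 8.6]
grip_width: 39.4
```

```bash
python3 -c "
from h import *
a=np.radians(13.1)
goto([494.5+131*np.cos(a),92+131*np.sin(a),45.3],13.1)
"
```

```text
t 7.17 ee [585.9 113.4  45.3] jaw -76.9 tilt [-0.001  0.007 -1.   ] d [-0.     0.003 -0.929] spin 0.00 (yaw -0.0) j6 1.41 j1 0.07 F [-6.  -0.2  8.6] w 39.4
```

Emit:
{"op": "play_rows", "data": {
  "rows": [
    {"dx":-0.01,"dy":0,"dz":-0.25,"spin":0,"claw":0},
    {"dx":-0.01,"dy":0,"dz":-0.5,"spin":0,"claw":0},
    {"dx":-0.01,"dy":0,"dz":-0.7,"spin":0,"claw":0},
    {"dx":-0.01,"dy":0,"dz":-0.85,"spin":0,"claw":0},
    {"dx":-0.01,"dy":0,"dz":-0.95,"spin":0,"claw":0},
    {"dx":-0.01,"dy":0,"dz":-0.95,"spin":0,"claw":0}
  ]
}}

```text
time: 7.92
ee_pos: [624.9, 122.3, 45.8]
tool_rot: [0.078, 0.704, 0.083, -0.701]
wrist_force: [2.7, 0.1, -2.8]
grip_width: 39.4
```

```bash
python3 -c "
from h import *
a=np.radians(13.1)
goto([494.5+131*np.cos(a),92+131*np.sin(a),45.3],13.1)
c=camera_params('wrist');im=snap('wrist','w4.png')
"
```

```text
t 7.92 ee [624.9 122.3  45.8] jaw -76.9 tilt [ 0.003  0.008 -1.   ] d [ 0.013 -0.     0.072] spin -0.00 (yaw 0.0) j6 1.42 j1 0.08 F [ 2.7  0.1 -2.8] w 39.4
```

View pics/w4.png

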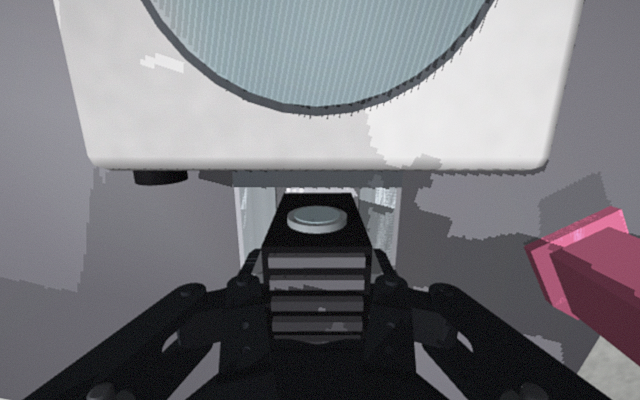

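The lamp is up against the base with the rails on either side, and the force flipped to +2.7, so the snap seems to have happened. I'll push a little more to find the stop.

Emit:
{"op": "play_rows", "data": {
  "rows": [
    {"dx":0.02,"dy":0,"dz":-0.05,"spin":0,"claw":0},
    {"dx":0.02,"dy":0,"dz":-0.1,"spin":0,"claw":0},
    {"dx":0.02,"dy":0,"dz":-0.1,"spin":0,"claw":0}
  ]
}}

```text
time: 8.35
ee_pos: [625.4, 122.5, 45.4]
tool_rot: [-0.079, -0.701, -0.083, 0.704]
wrist_force: [-9.0, -2.4, 7.6]
grip_width: 39.8
```

It only moved 0.5 mm against 9 N, so this is the stop. Release and rise.

Emit:
{"op": "play_rows", "data": {
  "rows": [
    {"dx":0,"dy":0,"dz":0.1,"spin":0,"claw":0.3},
    {"dx":0,"dy":0,"dz":0.1,"spin":0,"claw":1},
    {"dx":0,"dy":0,"dz":0.1,"spin":0,"claw":1},
    {"dx":0,"dy":0,"dz":0.1,"spin":0,"claw":1},
    {"dx":0,"dy":0,"dz":0.1,"spin":0,"claw":1},
    {"dx":0,"dy":0,"dz":0.1,"spin":0,"claw":1}
  ]
}}

```text
time: 9.1
ee_pos: [621.5, 121.6, 45.3]
tool_rot: [-0.079, -0.701, -0.083, 0.704]
wrist_force: [0.9, -1.1, -0.0]
grip_width: 85.2
```

Emit:
{"op": "play_rows", "data": {
  "rows": [
    {"dx":-0.8,"dy":0,"dz":0,"spin":0,"claw":1},
    {"dx":-1.8,"dy":0,"dz":0,"spin":0,"claw":1},
    {"dx":-2.8,"dy":0,"dz":0,"spin":0,"claw":1},
    {"dx":-3.5,"dy":0,"dz":0.5,"spin":0,"claw":1},
    {"dx":-3.5,"dy":0,"dz":1.5,"spin":0,"claw":1},
    {"dx":-3.5,"dy":0,"dz":2.5,"spin":0,"claw":1},
    {"dx":-3.5,"dy":0,"dz":3.3,"spin":0,"claw":1},
    {"dx":-3.5,"dy":0,"dz":3.3,"spin":0,"claw":1}
  ]
}}

```text
time: 10.1
ee_pos: [491.5, 90.6, 185.4]
tool_rot: [-0.078, -0.7, -0.083, 0.705]
wrist_force: [0.8, -0.3, 1.1]
grip_width: 85.7
```

```bash
python3 -c "
from h import *
c=camera_params('wrist');im=snap('wrist','w5.png')
goto([494.5,92,180],13.1)
a=np.radians(13.1);h=np.array([np.cos(a),np.sin(a)]);n=np.array([-h[1],h[0]]);M=np.array([494.5,92])
for x,y,z in [(131+27,20,96),(131-27,-20,96),(96,30,20),(96,-30,20),(90,31,22)]:print(x,y,z,np.round(proj(c,[*(M+x*h+y*n),z])))
t=get_image('top')[:,:,::-1];s=get_image('scene')[:,:,::-1]
cv2.imwrite('pics/f.png',np.hstack([cv2.resize(i,(400,400),interpolation=3) for i in(t[120:250,160:290],s[190:320,345:475])]))
E=None"
```

```text
t 10.15 ee [493.3  90.8 186. ] jaw -76.9 tilt [-0.005  0.006 -1.   ] d [ 0.15  -0.021 -0.037] spin -0.00 (yaw 0.0) j6 1.38 j1 0.04 F [0.1 0.2 0.7] w 85.6
158 20 96 [288. -28.]
104 -20 96 [346.  61.]
96 30 20 [288.  82.]
96 -30 20 [349.  82.]
90 31 22 [287.  88.]
```

View pics/w5.png

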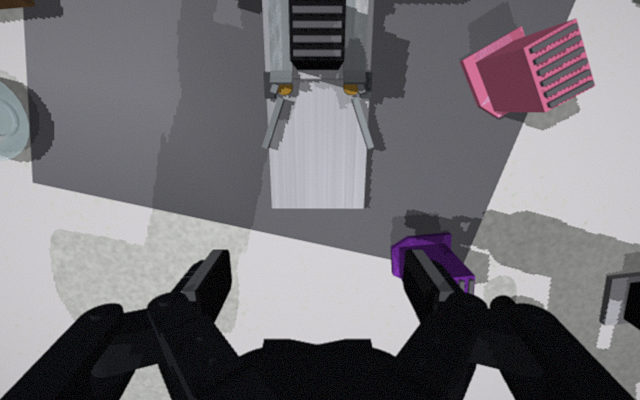

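View pics/f.png

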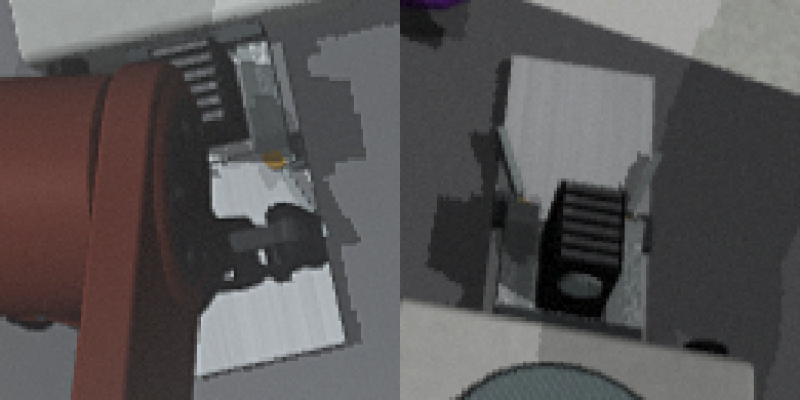

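Both rollers, at (286,89) and (351,89), are back at their inner spacing behind the foot. The lamp's rear is at the predicted seated place, and the gripper is clear. Handing in.

```bash
python3 -c "
from h import *
print(sense()['time'],sign_off())"
```

```text
the job is handed in; nothing more can be done
10.25 None
```

The tapered-foot lamp is on the rail, pushed home and released, and I handed the job in at about 10.3 s. `sign_off` reports no verdict, so the result rests on my own checks:

- **Pushed home:** the gripper stopped about 134 mm ahead of my measured `rail_mouth`, within the allowed 125–140 mm. The lamp moved only 0.5 mm more against about 9 N.
- **Snap:** the push met about 6 N on the way in, then the force reversed. I could not read the `detent` value. In the last wrist picture both rollers are back at their inner spacing behind the foot.
- **Alignment:** the lamp's centre was about 1.5 pixels off the rollers' midpoint as it slid in, and it sat straight along the rail.
- **Clearance:** the gripper is open, at about 186 mm height and back near the rail mouth, with wrist force under 1 N.
- **Spare module:** I never touched it; the arm only passed well above it on the way to the lamp. I did not measure its position again. The pink and purple look-alikes were not touched either.

No checks failed or disagreed. One `play_rows` call (a short pause above the lamp) was refused as a bad value and moved nothing.

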